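# Turn over a tray of wooden discs between two trays

## Task

Three turned wooden discs lie face up in the hinged tray of the turnover jig. Cap it, mouth down, with the one empty tray of the same outline, pressing it down until both spring catches have snapped over its ends. Then swing the capped pair by its handle all the way over, lower it gently onto the other side of the jig so that the discs lie turned over in the capping tray, and let go.

Things in the scene. Friction and masses are not known exactly. Their poses are not given: they have to be found in the camera images.
- cap_tray: The right empty tray: brown wood walls, pale bottom, 130 (its x) x 58 (y) x 20 mm high, 100 g, lying mouth down; walls 6 mm, 14 mm deep inside. Origin: centre of its outline at rim level, on the bench at the start; z up, out of its flat bottom. Grasp across the 58 mm at mid-length. Two other empty trays near it do not fit (90 x 58 and 96 x 84 mm); the three swap places.
- leaf (a joint): Hinge of the jig's loaded tray, rad: 0 at the start, pi (3.14) when fully turned over onto the jig's other side, where it stops. Its axis is level, 45 mm above the bench, and runs 57 mm from leaf_seat along that point's -y. Turning takes about 3 N at the handle; past upright it falls by itself if let go.
- leaf_seat (a point): Centre of the loaded hinged tray's rim, 45 mm above the bench at the start; moves with it. x along its length (and the hinge), y away from the hinge, z out of its mouth. Tray 130 x 54 mm, 10 mm deep. The cap is home with its origin and z on these, either way round. Flared fences at the corners (|x| 38-58 mm, 21 mm above the rim) leave it 2 mm play; mid-length is free for fingers.
- catch (a point): Tip of the steel spring catch at one end of the hinged tray, 62 mm along x from leaf_seat and 22 mm above the rim; its twin is at the other end. They rise 35 mm above the rim with sloping noses. Push the cap straight down between them (about 5 N in all, touching from 28 mm above home): at home they snap 3 mm over its ends and hold it with 1 mm play.
- leaf_handle (a point): Middle of the hinged tray's handle: a round dark wooden bar 12 mm thick, 76 mm long along x (parallel to the hinge), stems 64 mm apart. 71 mm from leaf_seat along y, 128 mm from the hinge axis; 45 mm above the bench at both ends of the swing. Axes as leaf_seat. It can turn between finger pads while the tool stays pointing down.
- disc1: Turned wooden disc, 34 mm across, 12 mm thick, 12 g, loose on the floor of the hinged tray (it stands 2 mm above the rim, one of three in a row along the tray). A dark ring marks its face, which is up at the start. Origin: centre of its underside (the plain face); its z points out of the ringed face.
- disc2: Second disc, just like disc1.
- disc3: Third disc, just like disc1.
There are look-alikes about, which are no part of the job. Leave any black or blue look-alike of the cap_tray alone.

How it is judged:
By the outcome, as a careful person would: the job done as asked, in the order asked, and still so for the second after the job is handed in, with the robot touching nothing.
It also fails if it takes over 64 s, if anything falls off the work surface, if the arm or the gripper's body presses on something with over 40 N, if the wrist force passes 120 N, or if a joint passes its speed limit or range.

## Robot

A 6-joint arm with a two-finger parallel gripper is mounted at the origin on the work surface. World frame = base frame: x ahead of the robot, y to its left, z up, the work surface at z = 0. Lengths are in m, angles in rad, forces in N, time in s.
With the tool pointing down it reaches from about 0.225 to 0.875 m from the base axis. Payload 3.4 kg.
Tool frame: the origin (TCP) lies at the very end of the fingers, on their centre line; the grasp point (between the pads) lies behind it (manip.grasp_offset is the z of the grasp point in the tool frame, in m); z points along the fingers, y is the line along which they close (so a half turn about z gives the same grasp; the last joint's range is limited). The gripper opens to 85 mm and grips with 20 to 120 N. Pads are 22 mm wide; open, the fingers measure 114 mm over their backs; the gripper's body (76 mm by 85 mm) begins 54 mm behind the grasp point. The pads swing forward as they close: fully open they stand 13 mm farther back than shut.
Start: joints at [-1.394, 0.276, 1.505, -0, 1.361, -0.121], TCP at [0.169, -0.55, 0.231] pointing down, gripper open.
Joint ranges: [-2.89, 2.89], [-0.75, 2.08], [0.22, 2.7], [-1.18, 4.32], [0.11, 2.71], [-2.7, 2.7]. Speed limits (rad/s): [2.57, 2.57, 3.14, 3.14, 3.14, 3.14].

## Interface

Orientations are given as a unit quaternion [w, x, y, z].
In Python, from rig import manip gives the robot as it stands.
- The arm moves only by the shell command python3 -m pendant 'ROWS' [FORCE]. ROWS is JSON, a list of rows, each an object of numbers: "dx", "dy", "dz": the shift along the tool's x, y, z in m; "rx", "ry", "rz": the turn, a rotation vector about the tool's x, y, z in degrees; "hand": the finger opening in m, from 0 to 0.0854. In form: [{"dx": .., "dy": .., "dz": .., "rx": .., "ry": .., "rz": .., "hand": ..}, ...]. A call has 1 to 12 rows; each row shifts and turns the commanded pose from where the row before left it, along the tool's axes as they then stand; what a row does not reach is not made up. A row lasts 1/12 s, in which the tool goes at most 41.7 mm and 7.16 degrees, less where a joint would pass 70% of its speed; a pose out of reach is approached as far as the arm can. A call is refused whole if a number of a shift passes 0.0417 or a number of a turn 7.16, either way. A call with a gripper value outside its range is refused whole. The fingers move at their own pace and stop on an object; FORCE is the grip in N (left out, the last holds). Time passes only in rows, so rows that do not move let the fingers close. It gives the time, the measured TCP pose, the force, the opening and the grip force at its end, in the units of the state.
- manip.get_state(): the state, without advancing time (a new reading comes with each control period).
- manip.get_image(name): name is "scene" or "top" or "wrist"; returns a dict with "frame" (400x640x3 uint8, red, green, blue), "fx", "fy", "cx", "cy" (pixels), "position" and "attitude" of the camera in the world; the wrist camera has in their place "mount" (4x4, takes a point from camera to tool coordinates, whose origin is the TCP and whose axes are the flange's). Camera axes: x right, y up, looking along -z (the intrinsics and any distortion apply to the point x, -y, -z); pixel columns grow to the right and rows downward; lengths in m; the calibration is good to about 2 mm. The wrist camera is an equidistant fisheye: a pixel r from the principal point sees the ray r / f radians off the axis. A picture is of the moment at which its call begins: read the wrist's pose just before it. There is no depth.
- manip.sign_off(): hands the job in; it is judged then, once.
The state is a dict: "clock": time; "qpos": joint angles; "qd": joint speeds; "effort": joint torques, N m; "position": TCP position; "ee_rot": TCP orientation; "contact_force": force on the tool from outside, world axes, zero at the start; "moment": the same for the moment, N m; "width": finger opening in m; "gripper_force": force on a finger pad.
Only numpy, scipy, OpenCV 4.12 (cv2) and the standard library are available. Lean on these libraries where they do the work, as an engineer would, in place of code of your own. Each camera call takes 0.05 s, during which the arm holds its last target. There are 200 camera calls.

## Working session

There is one attempt and no reset: what is moved stays moved. The work goes in short steps, Python scripts to look and compute and a shell command to move; the robot and the scene stay as the last step left them, time stands still between calls to the robot, and variables do not carry over. Pictures are saved under pics/ and viewed, at most 11 in all, crops included, and the job is handed in when it is done.

```bash
mkdir -p pics; ls
cat > h.py <<'E'
import numpy as np, cv2, json
from scipy.spatial.transform import Rotation as R
from rig import manip
def q2m(q): return R.from_quat([q[1],q[2],q[3],q[0]]).as_matrix()
def snap(n):
    s=manip.get_state(); im=manip.get_image(n); im['st']=s; return im
def cam(im):
    if 'mount' in im:
        T=np.eye(4);T[:3,:3]=q2m(im['st']['ee_rot']);T[:3,3]=im['st']['position']
        M=T@np.array(im['mount']);return M[:3,:3],M[:3,3]
    a=np.array(im['attitude']); return (q2m(a) if a.size==4 else a.reshape(3,3)),np.array(im['position'])
def ray(im,u,v):
    Rm,p=cam(im); x=(u-im['cx'])/im['fx'];y=(v-im['cy'])/im['fy']
    if 'mount' in im:
        r=np.hypot(x,y); k=np.sin(r)/max(r,1e-9); d=np.array([x*k,-y*k,-np.cos(r)])
    else: d=np.array([x,-y,-1.])
    d=Rm@d; return p,d/np.linalg.norm(d)
def onz(im,u,v,z):
    p,d=ray(im,u,v); return p+d*(z-p[2])/d[2]
def tri(rays):
    A=0;b=0
    for p,d in rays:
        M=np.eye(3)-np.outer(d,d);A=A+M;b=b+M@p
    X=np.linalg.solve(A,b); return X,[np.linalg.norm((np.eye(3)-np.outer(d,d))@(X-p)) for p,d in rays]
def proj(im,X):
    Rm,p=cam(im);c=Rm.T@(np.array(X)-p);x,y,z=c[0],-c[1],-c[2]
    if 'mount' in im:
        r=np.hypot(x,y);th=np.arctan2(r,z);x,y,z=x/r*th,y/r*th,1
    return np.array([im['fx']*x/z+im['cx'],im['fy']*y/z+im['cy']])
def save(im,name,crop=None,s=1):
    f=im['frame'][:,:,::-1]
    if crop: x0,y0,x1,y1=crop; f=f[y0:y1,x0:x1]
    cv2.imwrite('pics/'+name,cv2.resize(f,None,fx=s,fy=s,interpolation=cv2.INTER_CUBIC))
E
python3 - <<'E'
from h import *
import pickle
I={n:snap(n) for n in('top','scene','wrist')}
pickle.dump(I,open('I0.pkl','wb'))
f=np.vstack([I['top']['frame'],I['scene']['frame']])
cv2.imwrite('pics/a.png',cv2.resize(f[:,:,::-1],(480,600),interpolation=cv2.INTER_AREA))
save(I['top'],'top0.png',None,1.25); save(I['scene'],'scene0.png',None,1.25)
for n in I: print(n,{k:v for k,v in I[n].items() if k not in('frame','st')})
print(manip.get_state(),manip.grasp_offset)
E
```

```text
pics
top {'fx': 377.3679429570289, 'fy': 377.3679429570289, 'cx': 316.33265933112284, 'cy': 198.07244321186866, 'position': array([0.41170597, 0.23102232, 0.86468056]), 'attitude': array([-0.70547589, -0.02934415,  0.0330358 ,  0.70735516])}
scene {'fx': 467.2622821114481, 'fy': 467.2622821114481, 'cx': 319.03549357636325, 'cy': 200.51376650959165, 'position': array([1.1968044 , 0.33952844, 0.88989495]), 'attitude': array([0.6051262 , 0.23750027, 0.26988436, 0.71033678])}
wrist {'fx': 309.70691628693146, 'fy': 309.70691628693146, 'cx': 316.7008750789491, 'cy': 201.94878890354926, 'mount': array([[-1.79593679e-04,  9.60639246e-01,  2.77798861e-01,
         7.08599893e-02],
       [ 9.99999878e-01,  4.46494716e-05,  4.92088493e-04,
        -1.31211127e-03],
       [ 4.60315947e-04,  2.77798915e-01, -9.60639137e-01,
        -1.43452467e-01],
       [ 0.00000000e+00,  0.00000000e+00,  0.00000000e+00,
         1.00000000e+00]])}
{'clock': 0.15, 'qpos': array([-1.39402000e+00,  2.76431978e-01,  1.50584490e+00, -1.55794789e-05,
        1.36070232e+00, -1.20974233e-01]), 'qd': array([-0.00256565, -0.00071181, -0.00443438, -0.00025639,  0.00018877,
       -0.00132932]), 'effort': array([ 1.99098555e-03, -4.17143691e+01, -2.46032721e+01, -1.50283417e-04,
        7.63139455e-03, -1.35360344e-05]), 'position': array([ 0.16862103, -0.54930264,  0.23064753]), 'ee_rot': array([-6.92787988e-04,  9.88938049e-01,  1.48327524e-01, -2.69548186e-05]), 'contact_force': array([-0.4307616 , -0.29208892,  0.40488076]), 'moment': array([-0.00902866,  0.0292969 , -0.06254073]), 'gripper_force': 0.0, 'width': 0.08577492546640032} -0.0187
```

View pics/top0.png

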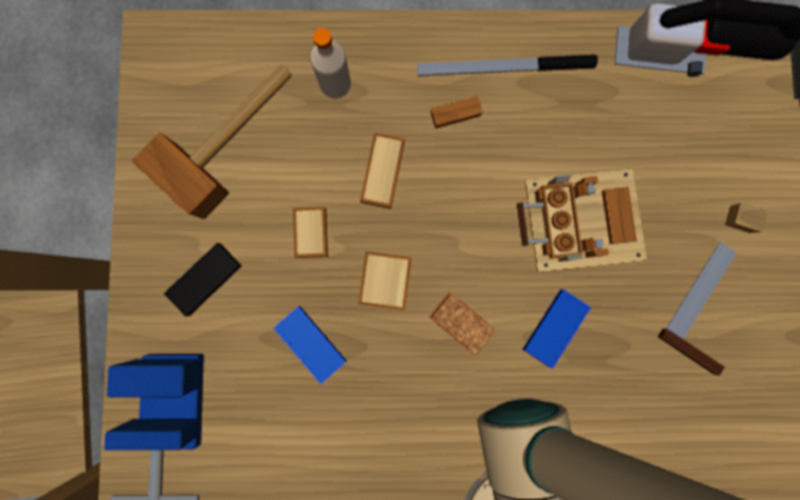

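View pics/scene0.png

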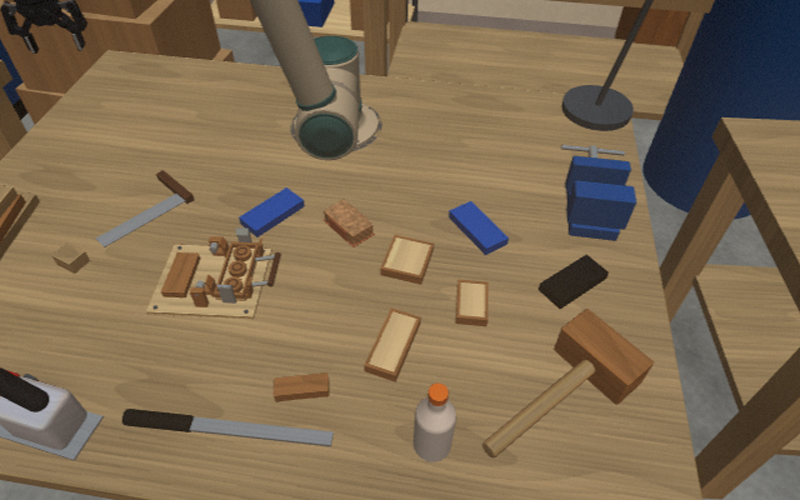

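Top view: the empty wooden trays are at (382,170), elongated, (310,232), small, and (385,280), wide (in 1.25x pixels). The one at (382,170), about 73x30 px ≈ 130x55 mm, fits the cap. The blue and black blocks are look-alikes. The jig is at (585,220), with its loaded tray at (561,220), handle at (523,223) on the world +y side, and rest side at (620,215).

Run:
```python
from h import *
import pickle
I=pickle.load(open('I0.pkl','rb'))
t,s=I['top'],I['scene']
a=cv2.resize(t['frame'][95:260,225:350],None,fx=3,fy=3,interpolation=cv2.INTER_CUBIC)
b=cv2.resize(t['frame'][125:230,400:530],None,fx=3.2,fy=3.2,interpolation=cv2.INTER_CUBIC)
c=np.zeros((500,800,3),np.uint8);c[:495,:375]=a;c[:336,380:380+416]=b[:, :416]
cv2.imwrite('pics/crop0.png',c[:,:,::-1])
def comps(im,roi):
    x0,y0,x1,y1=roi
    hsv=cv2.cvtColor(im['frame'],cv2.COLOR_RGB2HSV)[y0:y1,x0:x1]
    print(hsv[::12,::12].reshape(-1,3)[:0])
    return hsv
for im,pts in((t,[(306,136),(248,186),(308,224),(340,100)]),(s,[(314,272),(378,242),(325,206),(400,200)])):
    h=cv2.cvtColor(im['frame'],cv2.COLOR_RGB2HSV)
    for p in pts: print(p,h[p[1]-1:p[1]+2,p[0]-1:p[0]+2].reshape(-1,3).mean(0).round())
```

```text
(306, 136) [ 19. 110. 200.]
(248, 186) [ 19. 110. 200.]
(308, 224) [ 19. 110. 200.]
(340, 100) [ 18. 124. 149.]
(314, 272) [ 19.  95. 195.]
(378, 242) [ 18.  95. 198.]
(325, 206) [ 18.  95. 197.]
(400, 200) [ 18.  99. 157.]
```

View pics/crop0.png

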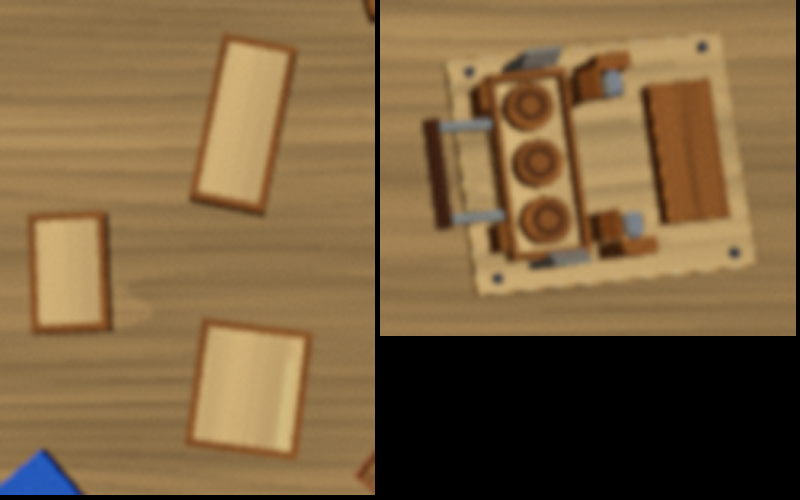

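The crop confirms it: the long tray at crop (243,125) is the only one with the 130x58 outline, and the jig holds three ringed discs. Next I measure both.

```bash
cat >> h.py <<'E'
def blob(im,mask,near):
    n,l,st,c=cv2.connectedComponentsWithStats(mask.astype(np.uint8)); 
    k=min([i for i in range(1,n) if st[i,4]>60],key=lambda i:np.hypot(*(c[i]-near)))
    cn=max(cv2.findContours((l==k).astype(np.uint8),cv2.RETR_EXTERNAL,cv2.CHAIN_APPROX_NONE)[0],key=cv2.contourArea)
    return st[k,4],c[k],cn
def hsv(im): return cv2.cvtColor(im['frame'],cv2.COLOR_RGB2HSV).astype(int)
E
python3 - <<'E'
from h import *
import pickle
I=pickle.load(open('I0.pkl','rb'))
t,s=I['top'],I['scene']
q={}
for n,im,p,th in(('t',t,(306,136),180),('s',s,(314,272),178)):
    h=hsv(im); m=(h[...,2]>th)&(h[...,0]>14)
    a,c,cn=blob(im,m,p); hull=cv2.convexHull(cn)
    quad=cv2.approxPolyDP(hull,6,True).reshape(-1,2); print(n,a,c,quad.tolist()); q[n]=(c,hull.reshape(-1,2))
X,e=tri([ray(t,*q['t'][0]),ray(s,*q['s'][0])]);print('cap',X,e)
for n,im in(('t',t),('s',s)):
    P=np.array([onz(im,u,v,.02)[:2] for u,v in q[n][1]])
    (c,sz,an)=cv2.minAreaRect((P*1000).astype(np.float32)); print(n,c,sz,an)
# handle
for n,im,p in(('t',t,(418,178)),('s',s,(219,215))):
    h=hsv(im); m=(h[...,2]<85)
    x,y=p; w=np.zeros_like(m); w[y-30:y+30,x-14:x+14]=1
    a,c,cn=blob(im,m&w,p); r=cv2.minAreaRect(cn); print('h',n,a,c,r); q['h'+n]=c;q['r'+n]=cv2.boxPoints(r)
print('handle',tri([ray(t,*q['ht']),ray(s,*q['hs'])]))
for k in 'ts':
    b=q['r'+k]; b=b[np.argsort(b[:,1])] ; q['e'+k]=[b[:2].mean(0),b[2:].mean(0)]
for i in 0,1:
  for j in 0,1: print(i,j,tri([ray(t,*q['et'][i]),ray(s,*q['es'][j])]))
E
```

```text
t 961 [305.3975026  135.37669095] [[302, 110], [319, 113], [309, 161], [292, 158]]
s 893 [313.99216125 273.02799552] [[317, 250], [332, 255], [312, 296], [296, 290]]
cap [0.6307284  0.25007732 0.01781217] [np.float64(0.0010063195938081674), np.float64(0.001006319593808144)]
t (630.6226196289062, 251.02392578125) (43.76210021972656, 116.60659790039062) 78.7475357055664
s (629.604248046875, 249.89892578125) (44.5694465637207, 116.09230041503906) 78.56404113769531
h t 142 [417.49295775 178.93661972] ((417.5000305175781, 179.0), (32.62113571166992, 4.465250492095947), 82.87498474121094)
h s 90 [219.08888889 214.92222222] ((218.86920166015625, 215.09716796875), (3.868298053741455, 26.925392150878906), 14.743562698364258)
handle (array([0.52564604, 0.00484483, 0.04645785]), [np.float64(0.00017122868453874757), np.float64(0.00017122868453876518)])
0 0 (array([0.5476536 , 0.02940113, 0.12075204]), [np.float64(0.0006683912016610922), np.float64(0.0006683912016610628)])
0 1 (array([0.56222612, 0.0069112 , 0.042087  ]), [np.float64(0.00039861406276045985), np.float64(0.0003986140627604511)])
1 0 (array([0.48942645, 0.00264772, 0.05161844]), [np.float64(0.00032516853771601026), np.float64(0.0003251685377161034)])
1 1 (array([ 0.49866072, -0.02520816, -0.04296379]), [np.float64(0.0016148354111610327), np.float64(0.001614835411161018)])
```

```bash
python3 -m pendant '[{"dx":0.016,"dy":-0.014},{"dx":0.031,"dy":-0.028},{"dx":0.031,"dy":-0.028},{"dx":0.031,"dy":-0.028},{"dx":0.031,"dy":-0.028},{"dx":0.031,"dy":-0.028},{"dx":0.031,"dy":-0.028},{"dx":0.031,"dy":-0.028},{"dx":0.031,"dy":-0.028},{"dx":0.031,"dy":-0.028},{"dx":0.031,"dy":-0.028},{"dx":0.031,"dy":-0.028}]'
python3 -m pendant '[{"dx":0.03,"dy":-0.028},{"dx":0.03,"dy":-0.028},{"rz":6},{"rz":6},{}]'
python3 - <<'E'
from h import *
import pickle
w=snap('wrist'); pickle.dump(w,open('w1.pkl','wb')); save(w,'w1.png',None,1.25)
print(w['st']['position'],w['st']['ee_rot'])
E
```

```text
[ 0.16862103 -0.54930264  0.23064753] [-6.92787988e-04  9.88938049e-01  1.48327524e-01 -2.69548186e-05]invalid input
invalid input
```

View pics/w1.png

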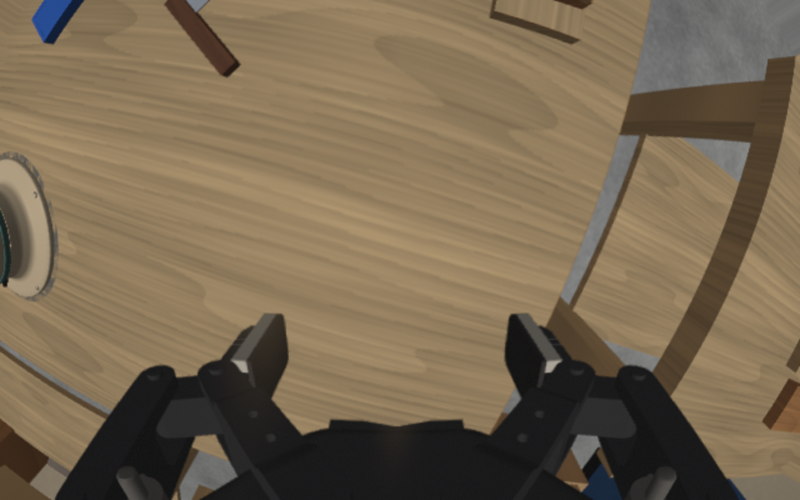

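The arm did not move, so the picture shows only bare bench and fingertips. The rows probably need every key.

```bash
python3 -m pendant '[{"dx":0.016,"dy":-0.014,"dz":0,"rx":0,"ry":0,"rz":0,"hand":0.085}]'
python3 -m pendant '[{"dx":0.031,"dy":-0.028,"dz":0,"hand":0.085}]'; python3 -m pendant '[{"dx":0.031,"dy":-0.028,"dz":0,"rx":0,"ry":0,"rz":0}]'
```

```text
clock: 0.28
position: [0.1785, -0.5344, 0.2307]
ee_rot: [0.001, 0.989, 0.147, -0.001]
contact_force: [0.8, -0.4, -0.2]
width: 0.0848
gripper_force: 0.0invalid input
invalid input
```

```bash
python3 -m pendant '[{"dx":0.031,"dy":-0.028,"dz":0,"rx":0,"ry":0,"rz":0,"hand":0.085},{"dx":0.031,"dy":-0.028,"dz":0,"rx":0,"ry":0,"rz":0,"hand":0.085},{"dx":0.031,"dy":-0.028,"dz":0,"rx":0,"ry":0,"rz":0,"hand":0.085},{"dx":0.031,"dy":-0.028,"dz":0,"rx":0,"ry":0,"rz":0,"hand":0.085},{"dx":0.031,"dy":-0.028,"dz":0,"rx":0,"ry":0,"rz":0,"hand":0.085},{"dx":0.031,"dy":-0.028,"dz":0,"rx":0,"ry":0,"rz":0,"hand":0.085},{"dx":0.031,"dy":-0.028,"dz":0,"rx":0,"ry":0,"rz":0,"hand":0.085},{"dx":0.031,"dy":-0.028,"dz":0,"rx":0,"ry":0,"rz":0,"hand":0.085},{"dx":0.031,"dy":-0.028,"dz":0,"rx":0,"ry":0,"rz":0,"hand":0.085},{"dx":0.031,"dy":-0.028,"dz":0,"rx":0,"ry":0,"rz":0,"hand":0.085},{"dx":0.031,"dy":-0.028,"dz":0,"rx":0,"ry":0,"rz":0,"hand":0.085},{"dx":0.031,"dy":-0.028,"dz":0,"rx":0,"ry":0,"rz":0,"hand":0.085}]'
python3 -m pendant '[{"dx":0.03,"dy":-0.028,"dz":0,"rx":0,"ry":0,"rz":0,"hand":0.085},{"dx":0.015,"dy":-0.014,"dz":0,"rx":0,"ry":0,"rz":6,"hand":0.085},{"dx":0,"dy":0,"dz":0,"rx":0,"ry":0,"rz":6,"hand":0.085},{"dx":0,"dy":0,"dz":0,"rx":0,"ry":0,"rz":0,"hand":0.085},{"dx":0,"dy":0,"dz":0,"rx":0,"ry":0,"rz":0,"hand":0.085}]'
python3 - <<'E'
from h import *
import pickle
w=snap('wrist'); pickle.dump(w,open('w1.pkl','wb')); save(w,'w1b.png',None,1.25)
print(w['st']['position'],w['st']['ee_rot'])
E
```

```text
clock: 1.28
position: [0.4368, -0.1004, 0.2314]
ee_rot: [0.0, 0.989, 0.148, 0.0]
contact_force: [0.2, -0.7, -0.4]
width: 0.0848
gripper_force: 0.0
clock: 1.7
position: [0.4668, -0.0488, 0.2311]
ee_rot: [0.0, 0.999, 0.046, -0.0]
contact_force: [-0.7, -0.1, 0.4]
width: 0.0852
gripper_force: 0.0
[ 0.46675586 -0.04882798  0.23105494] [ 1.07821036e-04  9.98946452e-01  4.58892248e-02 -3.91772046e-04]
```

View pics/w1b.png

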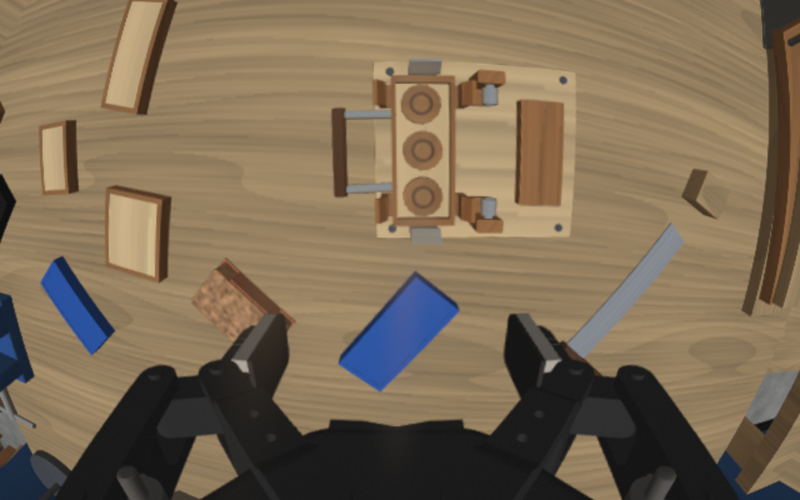

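The wrist view shows the jig clearly: handle at (339,152), tray rim corners about (391,77), (453,78), (456,222) and (396,223), discs at x≈421, and catches at (425,67) and (425,235). I take a second wrist view, shifted toward the cap.

```bash
python3 -m pendant '[{"dx":0.01,"dy":-0.02,"dz":0,"rx":0,"ry":0,"rz":0,"hand":0.085},{"dx":0.01,"dy":-0.038,"dz":0,"rx":0,"ry":0,"rz":0,"hand":0.085},{"dx":0.01,"dy":-0.038,"dz":0,"rx":0,"ry":0,"rz":0,"hand":0.085},{"dx":0.01,"dy":-0.025,"dz":0,"rx":0,"ry":0,"rz":0,"hand":0.085},{"dx":0,"dy":0,"dz":0,"rx":0,"ry":0,"rz":0,"hand":0.085},{"dx":0,"dy":0,"dz":0,"rx":0,"ry":0,"rz":0,"hand":0.085}]'
python3 - <<'E'
from h import *
import pickle
w2=snap('wrist'); pickle.dump(w2,open('w2.pkl','wb')); print(w2['st']['position'])
w1=pickle.load(open('w1.pkl','rb'))
for p in [(271,122),(338,80),(314,95),(350,120),(328,62),(370,120),(310,90),(340,53)]: print(p,hsv(w1)[p[1],p[0]])
b=[cv2.resize(w['frame'][y0:y0+150,x0:x0+200],None,fx=3,fy=3,interpolation=cv2.INTER_CUBIC) for w,x0,y0 in((w1,260,45),)]
X=np.array([.526,.005,.045]); print('handle proj',proj(w1,X),proj(w2,X))
c=[int(v) for v in proj(w2,[.527,-.065,.045])]
x0,y0=max(c[0]-130,0),max(c[1]-75,0)
g=cv2.resize(w2['frame'][y0:y0+150,x0:x0+260],None,fx=2.2,fy=2.2,interpolation=cv2.INTER_CUBIC)
g2=cv2.resize(b[0],None,fx=.733,fy=.733,interpolation=cv2.INTER_AREA)
W=max(g.shape[1],g2.shape[1]);o=np.zeros((g.shape[0]+g2.shape[0],W,3),np.uint8);o[:g2.shape[0],:g2.shape[1]]=g2;o[g2.shape[0]:,:g.shape[1]]=g
for w in o,: cv2.imwrite('pics/pair.png',w[:592,:,::-1]); print(x0,y0,g2.shape)
E
```

```text
clock: 2.25
position: [0.4961, 0.0751, 0.2312]
ee_rot: [0.0, 0.999, 0.045, -0.0]
contact_force: [-0.3, 0.3, 0.4]
width: 0.0849
gripper_force: 0.0
[0.4960951  0.07506353 0.23115929]
(271, 122) [ 11 126  81]
(338, 80) [ 14 121 141]
(314, 95) [ 14 129 134]
(350, 120) [ 14 131 142]
(328, 62) [ 15 120 140]
(370, 120) [ 19  84 176]
(310, 90) [100  11 142]
(340, 53) [ 16  48 117]
handle proj [272.61614123 121.39937219] [384.56756744 159.3774228 ]
312 90 (330, 440, 3)
```

View pics/pair.png

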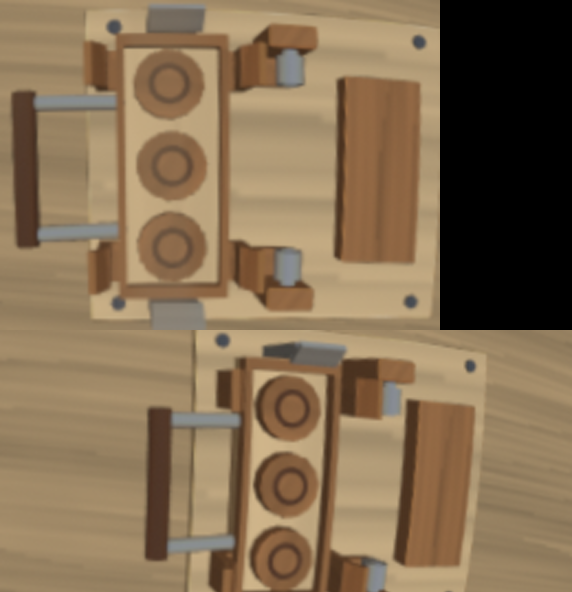

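Run:
```python
from h import *
import pickle
w1,w2=[pickle.load(open(f,'rb')) for f in('w1.pkl','w2.pkl')]
I=pickle.load(open('I0.pkl','rb'))
c1=[np.array(p)/2.2+[260,45] for p in((118,35),(228,38),(229,299),(125,297))]
c2=[(np.array(p)-[0,330])/2.2+[312,90] for p in((243,357),(340,372))]
for a,b in zip(c1,c2): X,e=tri([ray(w1,*a),ray(w2,*b)]); print('rim corner',X,e[0])
P=[onz(w1,*a,.045) for a in c1]; ctr=np.mean(P,0); print('ctr',ctr)
for i in range(4): 
    d=P[(i+1)%4]-P[i]; print(np.linalg.norm(d),np.degrees(np.arctan2(d[1],d[0])))
def handle(w,p):
    h=hsv(w); m=(h[...,2]<100)&(h[...,0]<15); z=np.zeros_like(m); z[p[1]-32:p[1]+32,p[0]-9:p[0]+9]=1
    n,c,cn=blob(w,m&z,p); b=cv2.boxPoints(cv2.minAreaRect(cn)); b=b[np.argsort(b[:,1])]
    return n,c,b[:2].mean(0),b[2:].mean(0)
A=handle(w1,(272,121));B=handle(w2,(384,160)); print(A[0],B[0])
for k in 1,2,3: X=tri([ray(w1,*A[k]),ray(w2,*B[k])]);print('handle',X)
H=[tri([ray(w1,*A[k]),ray(w2,*B[k])])[0] for k in(2,3)]; d=H[0]-H[1]; print('yaw',np.degrees(np.arctan2(d[1],d[0])))
s=[np.array(p)/2.2+[260,45] for p in((114,27),(419,42),(411,301),(119,303))]
S=[onz(w1,*a,.012) for a in s]
for i,j in((3,0),(2,1),(1,0),(2,3)):
    d=S[j]-S[i]; print('screw',S[i][:2],np.linalg.norm(d),np.degrees(np.arctan2(d[1],d[0])))
# discs centres and cap again
for n,w,g in(('w2',w2,None),('w1',w1,None)):
    h=hsv(w); m=(h[...,2]>165)&(h[...,0]>15); p=proj(w,[.6304,.2502,.02]);
    a,c,cn=blob(w,m,p); Q=np.array([onz(w,*q[0],.02)[:2]*1000 for q in cn]).astype(np.float32); print(n,p,c,cv2.minAreaRect(Q),h[int(p[1]),int(p[0])])
h=hsv(I['top']);a,c,cn=blob(0,(h[...,2]>180)&(h[...,0]>14),(306,136))
h=hsv(w2); a2,cc,_=blob(0,(h[...,2]>165)&(h[...,0]>15),proj(w2,[.6304,.2502,.02]))
print('cap tri',tri([ray(I['top'],*c),ray(w2,*cc)]),a2)
```

```text
rim corner [ 0.59482616 -0.03220065  0.03902701] 0.00027402852815012075
rim corner [ 0.59676719 -0.08401611  0.04801834] 0.0011853619536951318
ctr [ 0.53241254 -0.06594435  0.045     ]
0.0525060046473108 -85.15326489223447
0.1288023979230581 -173.57546115424506
0.05182780518427169 94.34142150415659
0.12836608519722298 6.733654495169206
637 618
handle (array([0.52643095, 0.00648231, 0.04694091]), [np.float64(0.0005869908370325125), np.float64(0.0005869908370325334)])
handle (array([0.56033295, 0.00972256, 0.04664406]), [np.float64(0.00018504676531264766), np.float64(0.00018504676531253496)])
handle (array([0.49242719, 0.00307377, 0.04910129]), [np.float64(0.0011182686673922718), np.float64(0.0011182686673923484)])
yaw 5.592121831440618
screw [ 0.45589429 -0.04516567] 0.14894606456562703 6.202567651856463
screw [ 0.47400868 -0.21283118] 0.14866708360604228 6.0736974098871075
screw [ 0.62184124 -0.19710108] 0.16897599696931553 96.0716021517748
screw [ 0.47400868 -0.21283118] 0.1686412061956749 96.16625369489637
w2 [182.35223626  56.1196064 ] [181.85913212  56.94268135] ((630.3779296875, 251.93212890625), (45.920162200927734, 118.2977523803711), 78.55497741699219) [ 18  85 195]
w1 [105.85009472  41.76679431] [105.40952864  42.33299544] ((630.5420532226562, 252.43447875976562), (45.3820686340332, 118.04559326171875), 78.42953491210938) [ 18  85 192]
cap tri (array([0.62975338, 0.25097031, 0.01975765]), [np.float64(0.00032334152688283873), np.float64(0.00032334152688294184)]) 3088
```

```bash
cat > go.py <<'E'
import sys
from h import *
def go(x,y,z,yaw):
    s=manip.get_state(); M=q2m(s['ee_rot']); c=np.radians(yaw)
    G=np.array([[np.cos(c),np.sin(c),0],[np.sin(c),-np.cos(c),0],[0,0,-1]])
    d=np.array([x,y,z])-s['position']
    print('rotvec deg',np.degrees(R.from_matrix(M.T@G).as_rotvec()).round(2),'shift now',(M.T@d).round(4),'shift after turn',(G.T@d).round(4),'F',s['contact_force'].round(1),'w',round(s['width'],4),'t',s['clock'])
go(*map(float,sys.argv[1:]))
E
python3 -m pendant '[{"dx":0,"dy":0,"dz":0,"rx":0,"ry":0,"rz":5.5,"hand":0.085},{"dx":0,"dy":0,"dz":0,"rx":0,"ry":0,"rz":5.5,"hand":0.085},{"dx":0,"dy":0,"dz":0,"rx":0,"ry":0,"rz":5.7,"hand":0.085},{"dx":0.0137,"dy":-0.0285,"dz":0.02,"rx":0,"ry":0,"rz":0,"hand":0.085},{"dx":0.0137,"dy":-0.0285,"dz":0.02,"rx":0,"ry":0,"rz":0,"hand":0.085},{"dx":0.0137,"dy":-0.0285,"dz":0.02,"rx":0,"ry":0,"rz":0,"hand":0.085},{"dx":0.0137,"dy":-0.0285,"dz":0.02,"rx":0,"ry":0,"rz":0,"hand":0.085},{"dx":0.0137,"dy":-0.0285,"dz":0.02,"rx":0,"ry":0,"rz":0,"hand":0.085},{"dx":0.0137,"dy":-0.0285,"dz":0.02,"rx":0,"ry":0,"rz":0,"hand":0.085},{"dx":0.0137,"dy":-0.0285,"dz":0.02,"rx":0,"ry":0,"rz":0,"hand":0.085},{"dx":0,"dy":0,"dz":0,"rx":0,"ry":0,"rz":0,"hand":0.085}]' >/dev/null
python3 go.py 0.6302 0.2512 0.005 -11.5
```

```text
rotvec deg [ 0.02  0.22 -0.12] shift now [-0.0011  0.0015  0.0809] shift after turn [-0.0014  0.0015  0.0809] F [-0.4 -0.7  0.2] w 0.0851 t 3.2167
```

```bash
python3 -m pendant '[{"dx":-0.0012,"dy":0.0015,"dz":0.02,"rx":0,"ry":0,"rz":0,"hand":0.085},{"dx":0,"dy":0,"dz":0.025,"rx":0,"ry":0,"rz":0,"hand":0.085},{"dx":0,"dy":0,"dz":0.02,"rx":0,"ry":0,"rz":0,"hand":0.085},{"dx":0,"dy":0,"dz":0.01,"rx":0,"ry":0,"rz":0,"hand":0.085},{"dx":0,"dy":0,"dz":0.006,"rx":0,"ry":0,"rz":0,"hand":0.085},{"dx":0,"dy":0,"dz":0,"rx":0,"ry":0,"rz":0,"hand":0.085}]' 60
python3 -m pendant '[{"dx":0,"dy":0,"dz":0,"rx":0,"ry":0,"rz":0,"hand":0.05},{"dx":0,"dy":0,"dz":0,"rx":0,"ry":0,"rz":0,"hand":0.05},{"dx":0,"dy":0,"dz":0,"rx":0,"ry":0,"rz":0,"hand":0.05},{"dx":0,"dy":0,"dz":0,"rx":0,"ry":0,"rz":0,"hand":0.05},{"dx":0,"dy":0,"dz":0,"rx":0,"ry":0,"rz":0,"hand":0.05},{"dx":0,"dy":0,"dz":0,"rx":0,"ry":0,"rz":0,"hand":0.05}]' 60
python3 - <<'E'
from h import *
w=snap('wrist'); save(w,'w3.png',(160,60,480,300),2)
E
```

```text
clock: 3.72
position: [0.6285, 0.2482, 0.0095]
ee_rot: [0.001, 0.995, -0.102, -0.001]
contact_force: [-0.5, 0.3, -0.4]
width: 0.0852
gripper_force: 0.0
clock: 4.22
position: [0.6303, 0.2501, 0.0127]
ee_rot: [-0.0, 0.995, -0.101, 0.002]
contact_force: [-0.3, -1.5, 6.2]
width: 0.0554
gripper_force: 63.0
```

View pics/w3.png

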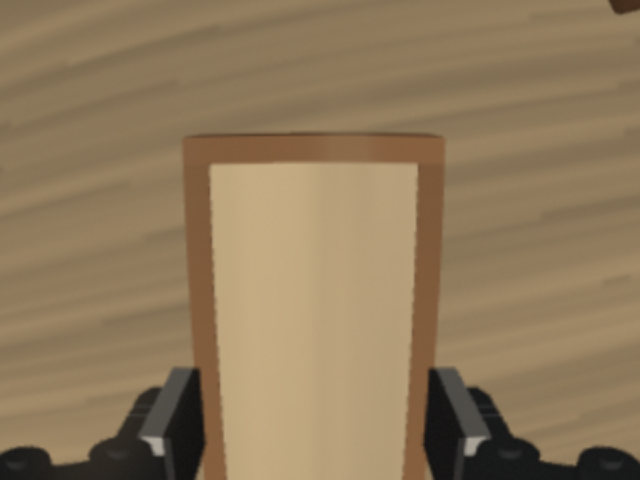

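The cap is gripped squarely: both pads sit on its long walls at crop (200,430) and (440,430), and its far edge is level at row 135. Now I lift it, turn and carry.

```bash
python3 -m pendant '[{"dx":0,"dy":0,"dz":-0.015,"rx":0,"ry":0,"rz":0,"hand":0.05},{"dx":0,"dy":0,"dz":-0.03,"rx":0,"ry":0,"rz":0,"hand":0.05},{"dx":0,"dy":0,"dz":-0.035,"rx":0,"ry":0,"rz":0,"hand":0.05},{"dx":0,"dy":0,"dz":-0.035,"rx":0,"ry":0,"rz":-2,"hand":0.05},{"dx":0,"dy":0,"dz":-0.02,"rx":0,"ry":0,"rz":-4,"hand":0.05},{"dx":0,"dy":0,"dz":0,"rx":0,"ry":0,"rz":-5.6,"hand":0.05},{"dx":0,"dy":0,"dz":0,"rx":0,"ry":0,"rz":-4,"hand":0.05},{"dx":0,"dy":0,"dz":0,"rx":0,"ry":0,"rz":-2,"hand":0.05}]' 60 >/dev/null
python3 -m pendant '[{"dx":-0.007,"dy":0.015,"dz":0,"rx":0,"ry":0,"rz":0,"hand":0.05},{"dx":-0.013,"dy":0.03,"dz":0,"rx":0,"ry":0,"rz":0,"hand":0.05},{"dx":-0.013,"dy":0.03,"dz":0,"rx":0,"ry":0,"rz":0,"hand":0.05},{"dx":-0.013,"dy":0.03,"dz":0,"rx":0,"ry":0,"rz":0,"hand":0.05},{"dx":-0.013,"dy":0.03,"dz":0,"rx":0,"ry":0,"rz":0,"hand":0.05},{"dx":-0.013,"dy":0.03,"dz":0,"rx":0,"ry":0,"rz":0,"hand":0.05},{"dx":-0.013,"dy":0.03,"dz":0,"rx":0,"ry":0,"rz":0,"hand":0.05},{"dx":-0.013,"dy":0.03,"dz":0,"rx":0,"ry":0,"rz":0,"hand":0.05},{"dx":-0.013,"dy":0.03,"dz":0,"rx":0,"ry":0,"rz":0,"hand":0.05},{"dx":-0.013,"dy":0.03,"dz":0,"rx":0,"ry":0,"rz":0,"hand":0.05},{"dx":-0.006,"dy":0.015,"dz":0,"rx":0,"ry":0,"rz":0,"hand":0.05},{"dx":0,"dy":0,"dz":0,"rx":0,"ry":0,"rz":0,"hand":0.05}]' >/dev/null
python3 -m pendant '[{"dx":0,"dy":0,"dz":0,"rx":0,"ry":0,"rz":0,"hand":0.05},{"dx":0,"dy":0,"dz":0,"rx":0,"ry":0,"rz":0,"hand":0.05}]' >/dev/null
python3 go.py 0.5328 -0.0655 0.108 6.1
python3 - <<'E'
from h import *
import pickle
w=snap('wrist'); s=snap('scene'); t=snap('top'); pickle.dump((w,s,t),open('c.pkl','wb'))
a=cv2.resize(w['frame'][40:300,170:470],(600,520))[:,:400*2]
cv2.imwrite('pics/c.png',a[:,:,::-1])
T=np.eye(4);M=q2m(w['st']['ee_rot']);p=w['st']['position'];print(p)
for c in((.065,-.029),(.065,.029)): print(proj(w,p+M@np.array([c[0],c[1],-.0077])))
E
```

```text
rotvec deg [-0.02 -0.06 -0.14] shift now [0.0013 0.0043 0.0377] shift after turn [0.0013 0.0043 0.0377] F [-0.5 -0.8 -1.1] w 0.0552 t 6.1
[ 0.53100801 -0.06140505  0.14569561]
[254.00346287 128.53608462]
[385.49217602 128.72232103]
```

View pics/c.png

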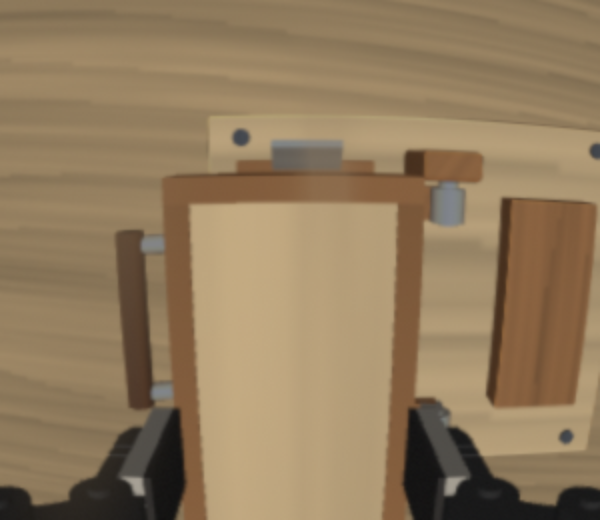

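Run:
```python
from h import *
import pickle
w,s,t=pickle.load(open('c.pkl','rb'))
c=np.radians(6.1);X=np.array([np.cos(c),np.sin(c),0]);Y=np.array([-np.sin(c),np.cos(c),0]);L=np.array([.5328,-.0655,.045]);Z=np.array([0,0,1])
f=lambda a,b,h:((proj(w,L+a*X+b*Y+h*Z)-[170,40])*2).round(1)
print('rim corners',f(.065,.027,0),f(.065,-.027,0),'catch',f(.066,.0,.035),f(.066,0,.022),'handle',f(-.038,.071,0),f(.038,.071,0))
h=hsv(w); m=(h[...,1]<45)&(h[...,2]>70); 
a,cc,cn=blob(w,m,(323,118)); print('catch blob',a,(cc-[170,40])*2, (cn.reshape(-1,2).min(0)-[170,40])*2,(cn.reshape(-1,2).max(0)-[170,40])*2)
```

```text
rim corners [238.6 161.1] [376.5 161.3] catch [310.  159.3] [309.1 158.8] handle [144.7 404.8] [132.2 231.1]
catch blob 283 [296.35335689 150.        ] [272 140] [340 166]
```

Seen against the prediction, the tray rim is at crop x 237–374 (predicted 239–376) and the cap shows the same ~1 mm camera bias. The fit therefore holds, and I correct by 4.3 mm and lower.

```bash
python3 -m pendant '[{"dx":0.0013,"dy":0.0043,"dz":0.008,"rx":0,"ry":0,"rz":0,"hand":0.05},{"dx":0,"dy":0,"dz":0.015,"rx":0,"ry":0,"rz":0,"hand":0.05},{"dx":0,"dy":0,"dz":0.012,"rx":0,"ry":0,"rz":0,"hand":0.05},{"dx":0,"dy":0,"dz":0,"rx":0,"ry":0,"rz":0,"hand":0.05},{"dx":0,"dy":0,"dz":0,"rx":0,"ry":0,"rz":0,"hand":0.05},{"dx":0,"dy":0,"dz":0,"rx":0,"ry":0,"rz":0,"hand":0.05}]' 60 
python3 go.py 0.5328 -0.0655 0.0577 6.1
```

```text
clock: 6.75
position: [0.5329, -0.0661, 0.1104]
ee_rot: [0.0, 0.999, 0.052, 0.0]
contact_force: [0.3, -0.4, -0.1]
width: 0.0553
gripper_force: 63.6
rotvec deg [ 0.02 -0.03 -0.11] shift now [-0.0001 -0.0006  0.0527] shift after turn [-0.0001 -0.0006  0.0527] F [ 0.3 -0.4 -0.1] w 0.0553 t 6.75
```

```bash
python3 -m pendant '[{"dx":0,"dy":-0.0005,"dz":0.008,"rx":0,"ry":0,"rz":0,"hand":0.05},{"dx":0,"dy":0,"dz":0.008,"rx":0,"ry":0,"rz":0,"hand":0.05},{"dx":0,"dy":0,"dz":0.006,"rx":0,"ry":0,"rz":0,"hand":0.05},{"dx":0,"dy":0,"dz":0.004,"rx":0,"ry":0,"rz":0,"hand":0.05},{"dx":0,"dy":0,"dz":0,"rx":0,"ry":0,"rz":0,"hand":0.05},{"dx":0,"dy":0,"dz":0,"rx":0,"ry":0,"rz":0,"hand":0.05}]' 80
python3 -m pendant '[{"dx":0,"dy":0,"dz":0.005,"rx":0,"ry":0,"rz":0,"hand":0.05},{"dx":0,"dy":0,"dz":0.005,"rx":0,"ry":0,"rz":0,"hand":0.05},{"dx":0,"dy":0,"dz":0.005,"rx":0,"ry":0,"rz":0,"hand":0.05},{"dx":0,"dy":0,"dz":0.003,"rx":0,"ry":0,"rz":0,"hand":0.05},{"dx":0,"dy":0,"dz":0,"rx":0,"ry":0,"rz":0,"hand":0.05}]' 80
python3 go.py 0.5328 -0.0655 0.0577 6.1
```

```text
clock: 7.25
position: [0.5324, -0.0656, 0.084]
ee_rot: [-0.0, 0.999, 0.052, -0.0]
contact_force: [0.9, 0.5, -0.7]
width: 0.0543
gripper_force: 84.0
clock: 7.67
position: [0.5318, -0.0656, 0.0652]
ee_rot: [-0.0, 0.999, 0.052, -0.001]
contact_force: [1.7, -0.6, -1.8]
width: 0.0541
gripper_force: 84.2
rotvec deg [-0.02  0.09 -0.13] shift now [0.001  0.     0.0075] shift after turn [0.001  0.     0.0075] F [ 1.7 -0.6 -1.8] w 0.0541 t 7.6667
```

```bash
python3 -m pendant '[{"dx":0.0005,"dy":0,"dz":0.003,"rx":0,"ry":0,"rz":0,"hand":0.05},{"dx":0,"dy":0,"dz":0.003,"rx":0,"ry":0,"rz":0,"hand":0.05},{"dx":0,"dy":0,"dz":0,"rx":0,"ry":0,"rz":0,"hand":0.05}]' 80
python3 -m pendant '[{"dx":0,"dy":0,"dz":0.003,"rx":0,"ry":0,"rz":0,"hand":0.05},{"dx":0,"dy":0,"dz":0,"rx":0,"ry":0,"rz":0,"hand":0.05},{"dx":0,"dy":0,"dz":0,"rx":0,"ry":0,"rz":0,"hand":0.05}]' 80
python3 - <<'E'
from h import *
w=snap('wrist'); s=snap('scene')
a=cv2.resize(w['frame'][60:260,190:440],(500,400)); b=cv2.resize(s['frame'][170:270,100:250],(600,400)) 
cv2.imwrite('pics/d.png',np.hstack([a[:, :400],b[:, 100:500]])[:,:,::-1])
E
```

```text
clock: 7.92
position: [0.5327, -0.0656, 0.0597]
ee_rot: [-0.0, 0.999, 0.052, -0.0]
contact_force: [1.1, 0.0, -3.7]
width: 0.0543
gripper_force: 84.4
clock: 8.17
position: [0.5334, -0.0657, 0.058]
ee_rot: [0.0, 0.999, 0.052, 0.001]
contact_force: [-0.5, -1.1, 5.0]
width: 0.0542
gripper_force: 85.3
```

View pics/d.png

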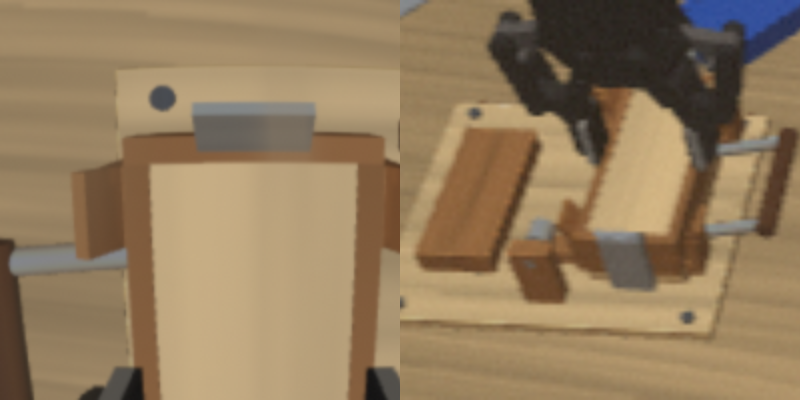

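The cap sits in the fences at rim level, and the visible catch (crop (253,125)) overlaps its end wall by about 3 mm. I press a little more, then tug upward to confirm both catches hold.

```bash
Z='"rx":0,"ry":0,"rz":0'; python3 -m pendant '[{"dx":0,"dy":0,"dz":0.003,"rx":0,"ry":0,"rz":0,"hand":0.05},{"dx":0,"dy":0,"dz":0.002,"rx":0,"ry":0,"rz":0,"hand":0.05},{"dx":0,"dy":0,"dz":0,"rx":0,"ry":0,"rz":0,"hand":0.05}]' 80
python3 -m pendant '[{"dx":0,"dy":0,"dz":-0.004,"rx":0,"ry":0,"rz":0,"hand":0.05},{"dx":0,"dy":0,"dz":-0.004,"rx":0,"ry":0,"rz":0,"hand":0.05},{"dx":0,"dy":0,"dz":-0.002,"rx":0,"ry":0,"rz":0,"hand":0.05},{"dx":0,"dy":0,"dz":0,"rx":0,"ry":0,"rz":0,"hand":0.05}]' 80; python3 go.py 0.5328 -0.0655 0.0577 6.1
```

```text
clock: 8.52
position: [0.5335, -0.0657, 0.0576]
ee_rot: [0.0, 0.999, 0.052, 0.001]
contact_force: [-8.8, 2.5, 37.9]
width: 0.0537
gripper_force: 90.7
clock: 8.85
position: [0.533, -0.0663, 0.0613]
ee_rot: [0.001, 0.999, 0.052, -0.0]
contact_force: [1.4, -3.8, -8.2]
width: 0.0544
gripper_force: 86.3
rotvec deg [ 0.06  0.02 -0.12] shift now [-0.0001 -0.0008  0.0036] shift after turn [-0.0001 -0.0008  0.0036] F [ 1.4 -3.8 -8.2] w 0.0544 t 8.85
```

It holds 8 N of pull, which is well over the cap's weight, so it is latched. I lower it, release, rise and look.

```bash
python3 -m pendant '[{"dx":0,"dy":-0.0008,"dz":0.003,"rx":0,"ry":0,"rz":0,"hand":0.05},{"dx":0,"dy":0,"dz":0.002,"rx":0,"ry":0,"rz":0,"hand":0.05},{"dx":0,"dy":0,"dz":0,"rx":0,"ry":0,"rz":0,"hand":0.068},{"dx":0,"dy":0,"dz":0,"rx":0,"ry":0,"rz":0,"hand":0.068},{"dx":0,"dy":0,"dz":0,"rx":0,"ry":0,"rz":0,"hand":0.068}]' 60
python3 -m pendant '[{"dx":0,"dy":0,"dz":-0.01,"rx":0,"ry":0,"rz":0,"hand":0.068},{"dx":0,"dy":0,"dz":-0.02,"rx":0,"ry":0,"rz":0,"hand":0.068},{"dx":0,"dy":0,"dz":-0.03,"rx":0,"ry":0,"rz":0,"hand":0.068},{"dx":-0.015,"dy":0,"dz":-0.03,"rx":0,"ry":0,"rz":0,"hand":0.036},{"dx":-0.03,"dy":-0.02,"dz":-0.01,"rx":0,"ry":0,"rz":0,"hand":0.036},{"dx":-0.02,"dy":-0.03,"dz":0,"rx":0,"ry":0,"rz":0,"hand":0.036},{"dx":0,"dy":-0.02,"dz":0,"rx":0,"ry":0,"rz":0,"hand":0.036},{"dx":0,"dy":0,"dz":0,"rx":0,"ry":0,"rz":0,"hand":0.036},{"dx":0,"dy":0,"dz":0,"rx":0,"ry":0,"rz":0,"hand":0.036}]' 60
python3 - <<'E'
from h import *
import pickle
w=snap('wrist'); t=snap('top'); s=snap('scene'); pickle.dump((w,t,s),open('e.pkl','wb'))
save(w,'e.png',(200,20,520,260),2)
E
python3 go.py 0.5258 0.0055 0.1 6.1
```

```text
clock: 9.27
position: [0.5324, -0.0644, 0.057]
ee_rot: [-0.0, 0.999, 0.052, -0.001]
contact_force: [-0.5, 0.0, 0.7]
width: 0.0685
gripper_force: 0.0
clock: 10.02
position: [0.4608, -0.0013, 0.1582]
ee_rot: [0.0, 0.999, 0.053, 0.001]
contact_force: [-0.0, -1.2, 0.2]
width: 0.0358
gripper_force: 0.0
rotvec deg [ 0.04 -0.04 -0.15] shift now [ 0.0646 -0.0014  0.0575] shift after turn [ 0.0646 -0.0012  0.0575] F [ 0.2 -0.  -0.1] w 0.0362 t 10.1667
```

View pics/e.png

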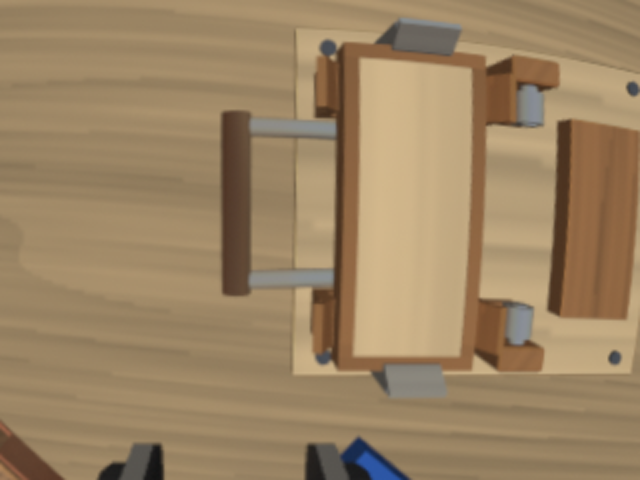

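Both catches, (425,38) and (415,380), overlap the cap's ends, and the cap lies flush. The handle is free at (236,203). I check the handle position and compute the arc steps.

```bash
python3 - <<'E'
from h import *
import pickle
w=pickle.load(open('e.pkl','rb'))[0]
H=onz(w,318,121.5,.047);print(H, 'top',onz(w,200+236/2,20+112/2,.045),onz(w,200+236/2,20+295/2,.045))
a=np.radians(np.arange(0,181,5));y=128*np.cos(a);z=128*np.sin(a)
for i in range(36): print(5*i,'dy %.4f dz %.4f'%(-(y[i+1]-y[i])/1e3,-(z[i+1]-z[i])/1e3),end=' | ' if i%4<3 else '\n')
E
python3 -m pendant '[{"dx":0.02,"dy":-0.0005,"dz":0,"rx":0,"ry":0,"rz":0,"hand":0.036},{"dx":0.025,"dy":-0.0005,"dz":0.01,"rx":0,"ry":0,"rz":0,"hand":0.036},{"dx":0.02,"dy":0,"dz":0.02,"rx":0,"ry":0,"rz":0,"hand":0.036},{"dx":0,"dy":0,"dz":0.028,"rx":0,"ry":0,"rz":0,"hand":0.036},{"dx":0,"dy":0,"dz":0,"rx":0,"ry":0,"rz":0,"hand":0.036},{"dx":0,"dy":0,"dz":0,"rx":0,"ry":0,"rz":0,"hand":0.036}]' 30 >/dev/null
python3 go.py 0.5258 0.0055 0.0263 6.1
```

```text
[0.52564412 0.00589463 0.047     ] top [0.56328991 0.00989918 0.045     ] [0.48726983 0.00177992 0.045     ]
0 dy 0.0005 dz -0.0112 | 5 dy 0.0015 dz -0.0111 | 10 dy 0.0024 dz -0.0109 | 15 dy 0.0034 dz -0.0106
20 dy 0.0043 dz -0.0103 | 25 dy 0.0052 dz -0.0099 | 30 dy 0.0060 dz -0.0094 | 35 dy 0.0068 dz -0.0089
40 dy 0.0075 dz -0.0082 | 45 dy 0.0082 dz -0.0075 | 50 dy 0.0089 dz -0.0068 | 55 dy 0.0094 dz -0.0060
60 dy 0.0099 dz -0.0052 | 65 dy 0.0103 dz -0.0043 | 70 dy 0.0106 dz -0.0034 | 75 dy 0.0109 dz -0.0024
80 dy 0.0111 dz -0.0015 | 85 dy 0.0112 dz -0.0005 | 90 dy 0.0112 dz 0.0005 | 95 dy 0.0111 dz 0.0015
100 dy 0.0109 dz 0.0024 | 105 dy 0.0106 dz 0.0034 | 110 dy 0.0103 dz 0.0043 | 115 dy 0.0099 dz 0.0052
120 dy 0.0094 dz 0.0060 | 125 dy 0.0089 dz 0.0068 | 130 dy 0.0082 dz 0.0075 | 135 dy 0.0075 dz 0.0082
140 dy 0.0068 dz 0.0089 | 145 dy 0.0060 dz 0.0094 | 150 dy 0.0052 dz 0.0099 | 155 dy 0.0043 dz 0.0103
160 dy 0.0034 dz 0.0106 | 165 dy 0.0024 dz 0.0109 | 170 dy 0.0015 dz 0.0111 | 175 dy 0.0005 dz 0.0112
rotvec deg [-0.05  0.29 -0.19] shift now [ 0.0019 -0.0001  0.0713] shift after turn [ 0.0015 -0.0001  0.0714] F [-0.5  0.9 -0.2] w 0.0363 t 10.6667
```

```bash
python3 -m pendant '[{"dx":0.0015,"dy":0,"dz":0.02,"rx":0,"ry":0,"rz":0,"hand":0.036},{"dx":0,"dy":0,"dz":0.025,"rx":0,"ry":0,"rz":0,"hand":0.036},{"dx":0,"dy":0,"dz":0.018,"rx":0,"ry":0,"rz":0,"hand":0.036},{"dx":0,"dy":0,"dz":0.008,"rx":0,"ry":0,"rz":0,"hand":0.036},{"dx":0,"dy":0,"dz":0,"rx":0,"ry":0,"rz":0,"hand":0.036},{"dx":0,"dy":0,"dz":0,"rx":0,"ry":0,"rz":0,"hand":0.036}]' 30
python3 -m pendant '[{"dx":0,"dy":0,"dz":0,"rx":0,"ry":0,"rz":0,"hand":0.006},{"dx":0,"dy":0,"dz":0,"rx":0,"ry":0,"rz":0,"hand":0.006},{"dx":0,"dy":0,"dz":0,"rx":0,"ry":0,"rz":0,"hand":0.006},{"dx":0,"dy":0,"dz":0,"rx":0,"ry":0,"rz":0,"hand":0.006},{"dx":0,"dy":0,"dz":0,"rx":0,"ry":0,"rz":0,"hand":0.006}]' 30
python3 go.py 0.5258 0.0055 0.0263 6.1
```

```text
clock: 11.17
position: [0.5277, 0.0056, 0.0293]
ee_rot: [0.0, 0.999, 0.052, 0.001]
contact_force: [1.0, 1.2, 0.9]
width: 0.0354
gripper_force: 0.0
clock: 11.58
position: [0.5282, 0.0052, 0.0298]
ee_rot: [0.001, 0.999, 0.052, 0.002]
contact_force: [-1.0, -2.8, 7.1]
width: 0.0108
gripper_force: 29.5
rotvec deg [ 0.11 -0.17 -0.1 ] shift now [-0.0024 -0.0005  0.0035] shift after turn [-0.0024 -0.0005  0.0035] F [-1.  -2.8  7.1] w 0.0108 t 11.5833
```

```bash
python3 -m pendant '[{"dx":0,"dy":0.0005,"dz":-0.0112,"rx":0,"ry":0,"rz":0,"hand":0.006},{"dx":0,"dy":0.0015,"dz":-0.0111,"rx":0,"ry":0,"rz":0,"hand":0.006},{"dx":0,"dy":0.0024,"dz":-0.0109,"rx":0,"ry":0,"rz":0,"hand":0.006},{"dx":0,"dy":0.0034,"dz":-0.0106,"rx":0,"ry":0,"rz":0,"hand":0.006},{"dx":0,"dy":0.0043,"dz":-0.0103,"rx":0,"ry":0,"rz":0,"hand":0.006},{"dx":0,"dy":0.0052,"dz":-0.0099,"rx":0,"ry":0,"rz":0,"hand":0.006},{"dx":0,"dy":0,"dz":0,"rx":0,"ry":0,"rz":0,"hand":0.006}]' 30
python3 go.py 0.5279 -0.0117 0.0902 6.1
```

```text
clock: 12.17
position: [0.5298, -0.0105, 0.0941]
ee_rot: [-0.001, 0.999, 0.051, 0.002]
contact_force: [2.2, 6.0, -0.8]
width: 0.0109
gripper_force: 29.5
rotvec deg [-0.11 -0.19 -0.23] shift now [-0.002   0.001   0.0039] shift after turn [-0.002   0.001   0.0039] F [ 2.2  6.  -0.8] w 0.0109 t 12.1667
```

```bash
python3 -m pendant '[{"dx":0,"dy":0.006,"dz":-0.0094,"rx":0,"ry":0,"rz":0,"hand":0.006},{"dx":0,"dy":0.0068,"dz":-0.0089,"rx":0,"ry":0,"rz":0,"hand":0.006},{"dx":0,"dy":0.0075,"dz":-0.0082,"rx":0,"ry":0,"rz":0,"hand":0.006},{"dx":0,"dy":0.0082,"dz":-0.0075,"rx":0,"ry":0,"rz":0,"hand":0.006},{"dx":0,"dy":0.0089,"dz":-0.0068,"rx":0,"ry":0,"rz":0,"hand":0.006},{"dx":0,"dy":0.0094,"dz":-0.006,"rx":0,"ry":0,"rz":0,"hand":0.006},{"dx":0,"dy":0.0099,"dz":-0.0052,"rx":0,"ry":0,"rz":0,"hand":0.006},{"dx":0,"dy":0.0103,"dz":-0.0043,"rx":0,"ry":0,"rz":0,"hand":0.006},{"dx":0,"dy":0.0106,"dz":-0.0034,"rx":0,"ry":0,"rz":0,"hand":0.006},{"dx":0,"dy":0.0109,"dz":-0.0024,"rx":0,"ry":0,"rz":0,"hand":0.006},{"dx":0,"dy":0,"dz":0,"rx":0,"ry":0,"rz":0,"hand":0.006},{"dx":0,"dy":0,"dz":0,"rx":0,"ry":0,"rz":0,"hand":0.006}]' 30
python3 go.py 0.5371 -0.1 0.1524 6.1
```

```text
clock: 13.17
position: [0.5394, -0.0995, 0.158]
ee_rot: [0.0, 0.999, 0.052, 0.003]
contact_force: [-1.6, 3.1, 17.2]
width: 0.0107
gripper_force: 32.4
rotvec deg [ 0.07 -0.29 -0.18] shift now [-0.0023  0.0003  0.0056] shift after turn [-0.0023  0.0003  0.0056] F [-1.6  3.1 17.2] w 0.0107 t 13.1667
```

```bash
python3 -m pendant '[{"dx":0,"dy":0.0111,"dz":-0.0045,"rx":0,"ry":0,"rz":0,"hand":0.006},{"dx":0,"dy":0.0112,"dz":-0.001,"rx":0,"ry":0,"rz":0,"hand":0.006},{"dx":0,"dy":0.0112,"dz":0.0005,"rx":0,"ry":0,"rz":0,"hand":0.006},{"dx":0,"dy":0.0111,"dz":0.0015,"rx":0,"ry":0,"rz":0,"hand":0.006},{"dx":0,"dy":0.0109,"dz":0.0024,"rx":0,"ry":0,"rz":0,"hand":0.006},{"dx":0,"dy":0.0106,"dz":0.0034,"rx":0,"ry":0,"rz":0,"hand":0.006},{"dx":0,"dy":0,"dz":0,"rx":0,"ry":0,"rz":0,"hand":0.006}]' 30
python3 go.py 0.5435 -0.1656 0.1466 6.1
```

```text
clock: 13.75
position: [0.5462, -0.1683, 0.1516]
ee_rot: [0.001, 0.999, 0.051, 0.001]
contact_force: [4.7, 0.5, 3.7]
width: 0.0106
gripper_force: 31.2
rotvec deg [ 0.17 -0.11 -0.23] shift now [-0.0024 -0.0029  0.005 ] shift after turn [-0.0024 -0.0029  0.005 ] F [4.7 0.5 3.7] w 0.0106 t 13.75
```

```bash
python3 -m pendant '[{"dx":0,"dy":0.0095,"dz":0.0046,"rx":0,"ry":0,"rz":0,"hand":0.006},{"dx":0,"dy":0.0095,"dz":0.0053,"rx":0,"ry":0,"rz":0,"hand":0.006},{"dx":0,"dy":0.0092,"dz":0.006,"rx":0,"ry":0,"rz":0,"hand":0.006},{"dx":0,"dy":0.0087,"dz":0.0068,"rx":0,"ry":0,"rz":0,"hand":0.006},{"dx":0,"dy":0.008,"dz":0.0075,"rx":0,"ry":0,"rz":0,"hand":0.006},{"dx":0,"dy":0.0074,"dz":0.0082,"rx":0,"ry":0,"rz":0,"hand":0.006},{"dx":0,"dy":0.0066,"dz":0.0088,"rx":0,"ry":0,"rz":0,"hand":0.006},{"dx":0,"dy":0,"dz":0,"rx":0,"ry":0,"rz":0,"hand":0.006},{"dx":0,"dy":0,"dz":0,"rx":0,"ry":0,"rz":0,"hand":0.006}]' 30
python3 go.py 0.5501 -0.2264 0.0997 6.1
```

```text
clock: 14.5
position: [0.5521, -0.2255, 0.1036]
ee_rot: [0.001, 0.999, 0.052, 0.001]
contact_force: [7.1, -0.4, 0.3]
width: 0.0108
gripper_force: 33.3
rotvec deg [ 0.08 -0.1  -0.19] shift now [-0.0021  0.0007  0.0039] shift after turn [-0.0021  0.0007  0.0039] F [ 7.1 -0.4  0.3] w 0.0108 t 14.5
```

```bash
python3 -m pendant '[{"dx":-0.0005,"dy":0.003,"dz":0.0047,"rx":0,"ry":0,"rz":0,"hand":0.006},{"dx":-0.0005,"dy":0.003,"dz":0.0047,"rx":0,"ry":0,"rz":0,"hand":0.006},{"dx":0,"dy":0.0028,"dz":0.005,"rx":0,"ry":0,"rz":0,"hand":0.006},{"dx":0,"dy":0.0026,"dz":0.005,"rx":0,"ry":0,"rz":0,"hand":0.006},{"dx":0,"dy":0.0023,"dz":0.0052,"rx":0,"ry":0,"rz":0,"hand":0.006},{"dx":0,"dy":0.002,"dz":0.0052,"rx":0,"ry":0,"rz":0,"hand":0.006},{"dx":0,"dy":0.0018,"dz":0.0053,"rx":0,"ry":0,"rz":0,"hand":0.006},{"dx":0,"dy":0.0016,"dz":0.0053,"rx":0,"ry":0,"rz":0,"hand":0.006},{"dx":0,"dy":0.0013,"dz":0.0054,"rx":0,"ry":0,"rz":0,"hand":0.006},{"dx":0,"dy":0.001,"dz":0.0054,"rx":0,"ry":0,"rz":0,"hand":0.006},{"dx":0,"dy":0,"dz":0,"rx":0,"ry":0,"rz":0,"hand":0.006},{"dx":0,"dy":0,"dz":0,"rx":0,"ry":0,"rz":0,"hand":0.006}]' 30
python3 go.py 0.5525 -0.2495 0.0263 6.1
```

```text
clock: 15.5
position: [0.5538, -0.247, 0.0528]
ee_rot: [0.001, 0.999, 0.052, 0.001]
contact_force: [7.1, -1.6, 0.1]
width: 0.0105
gripper_force: 34.1
rotvec deg [ 0.15 -0.16 -0.15] shift now [-0.0017  0.0023  0.0265] shift after turn [-0.0016  0.0023  0.0265] F [ 7.1 -1.6  0.1] w 0.0105 t 15.5
```

```bash
python3 -m pendant '[{"dx":-0.0005,"dy":0.0006,"dz":0.003,"rx":0,"ry":0,"rz":0,"hand":0.006},{"dx":0,"dy":0.0005,"dz":0.003,"rx":0,"ry":0,"rz":0,"hand":0.006},{"dx":0,"dy":0.0004,"dz":0.003,"rx":0,"ry":0,"rz":0,"hand":0.006},{"dx":0,"dy":0.0003,"dz":0.003,"rx":0,"ry":0,"rz":0,"hand":0.006},{"dx":0,"dy":0.0002,"dz":0.003,"rx":0,"ry":0,"rz":0,"hand":0.006},{"dx":0,"dy":0.0001,"dz":0.002,"rx":0,"ry":0,"rz":0,"hand":0.006},{"dx":0,"dy":0,"dz":0.002,"rx":0,"ry":0,"rz":0,"hand":0.006},{"dx":0,"dy":0,"dz":0,"rx":0,"ry":0,"rz":0,"hand":0.006},{"dx":0,"dy":0,"dz":0,"rx":0,"ry":0,"rz":0,"hand":0.006}]' 30
python3 go.py 0.5525 -0.2495 0.0263 6.1
```

```text
clock: 16.25
position: [0.5541, -0.2492, 0.0343]
ee_rot: [0.001, 0.999, 0.052, 0.002]
contact_force: [8.1, 0.1, -0.2]
width: 0.0109
gripper_force: 34.6
rotvec deg [ 0.18 -0.23 -0.15] shift now [-0.0016  0.0001  0.008 ] shift after turn [-0.0016  0.0001  0.008 ] F [ 8.1  0.1 -0.2] w 0.0109 t 16.25
```

```bash
python3 -m pendant '[{"dx":-0.0005,"dy":0,"dz":0.0015,"rx":0,"ry":0,"rz":0,"hand":0.006},{"dx":0,"dy":0,"dz":0.0015,"rx":0,"ry":0,"rz":0,"hand":0.006},{"dx":0,"dy":0,"dz":0,"rx":0,"ry":0,"rz":0,"hand":0.006},{"dx":0,"dy":0,"dz":0,"rx":0,"ry":0,"rz":0,"hand":0.006}]' 30
python3 -m pendant '[{"dx":0,"dy":0,"dz":0.0015,"rx":0,"ry":0,"rz":0,"hand":0.006},{"dx":0,"dy":0,"dz":0.001,"rx":0,"ry":0,"rz":0,"hand":0.006},{"dx":0,"dy":0,"dz":0,"rx":0,"ry":0,"rz":0,"hand":0.006}]' 30
python3 -m pendant '[{"dx":0,"dy":0,"dz":0.001,"rx":0,"ry":0,"rz":0,"hand":0.006},{"dx":0,"dy":0,"dz":0.001,"rx":0,"ry":0,"rz":0,"hand":0.006},{"dx":0,"dy":0,"dz":0,"rx":0,"ry":0,"rz":0,"hand":0.006}]' 30
```

```text
clock: 16.58
position: [0.554, -0.2494, 0.0314]
ee_rot: [0.002, 0.999, 0.052, 0.003]
contact_force: [8.8, -2.0, -0.7]
width: 0.0106
gripper_force: 34.4
clock: 16.83
position: [0.5539, -0.2495, 0.0288]
ee_rot: [0.002, 0.999, 0.052, 0.002]
contact_force: [8.9, -1.1, -1.4]
width: 0.0107
gripper_force: 34.5
clock: 17.08
position: [0.5539, -0.2495, 0.0272]
ee_rot: [0.002, 0.999, 0.052, 0.002]
contact_force: [7.8, -0.8, -0.2]
width: 0.0105
gripper_force: 34.8
```

Contact has not shown yet, so I go a little lower.

```bash
python3 -m pendant '[{"dx":0,"dy":0,"dz":0.001,"rx":0,"ry":0,"rz":0,"hand":0.006},{"dx":0,"dy":0,"dz":0.001,"rx":0,"ry":0,"rz":0,"hand":0.006},{"dx":0,"dy":0,"dz":0,"rx":0,"ry":0,"rz":0,"hand":0.006}]' 30
python3 -m pendant '[{"dx":0,"dy":0,"dz":0.001,"rx":0,"ry":0,"rz":0,"hand":0.006},{"dx":0,"dy":0,"dz":0.001,"rx":0,"ry":0,"rz":0,"hand":0.006},{"dx":0,"dy":0,"dz":0,"rx":0,"ry":0,"rz":0,"hand":0.006}]' 30
python3 - <<'E'
from h import *
import pickle
w=snap('wrist');s=snap('scene');t=snap('top');pickle.dump((w,s,t),open('f.pkl','wb'))
a=cv2.resize(s['frame'][170:270,90:240],(600,400));b=cv2.resize(w['frame'][60:260,190:490],(600,400))
E
```

```text
clock: 17.33
position: [0.5539, -0.2495, 0.027]
ee_rot: [0.002, 0.999, 0.052, 0.003]
contact_force: [7.0, 0.5, 11.3]
width: 0.0106
gripper_force: 35.7
clock: 17.58
position: [0.554, -0.2496, 0.0269]
ee_rot: [0.002, 0.999, 0.052, 0.003]
contact_force: [2.2, 2.0, 21.3]
width: 0.011
gripper_force: 36.7
```

It is on the stop: z no longer drops and the force rises. I relax, open and rise.

```bash
python3 -m pendant '[{"dx":0,"dy":0,"dz":-0.002,"rx":0,"ry":0,"rz":0,"hand":0.006},{"dx":0,"dy":0,"dz":0,"rx":0,"ry":0,"rz":0,"hand":0.036},{"dx":0,"dy":0,"dz":0,"rx":0,"ry":0,"rz":0,"hand":0.036},{"dx":0,"dy":0,"dz":0,"rx":0,"ry":0,"rz":0,"hand":0.036},{"dx":0,"dy":0,"dz":-0.01,"rx":0,"ry":0,"rz":0,"hand":0.036},{"dx":0,"dy":0,"dz":-0.03,"rx":0,"ry":0,"rz":0,"hand":0.036},{"dx":0,"dy":0,"dz":-0.04,"rx":0,"ry":0,"rz":0,"hand":0.036},{"dx":-0.03,"dy":0,"dz":-0.02,"rx":0,"ry":0,"rz":0,"hand":0.036},{"dx":-0.035,"dy":0,"dz":-0.01,"rx":0,"ry":0,"rz":0,"hand":0.036},{"dx":-0.02,"dy":0,"dz":0,"rx":0,"ry":0,"rz":0,"hand":0.036},{"dx":0,"dy":0,"dz":0,"rx":0,"ry":0,"rz":0,"hand":0.036},{"dx":0,"dy":0,"dz":0,"rx":0,"ry":0,"rz":0,"hand":0.036}]' 30
python3 - <<'E'
from h import *
w=snap('wrist');s=snap('scene')
a=cv2.resize(s['frame'][160:270,80:245],(600,400))[:,:400+0];b=cv2.resize(w['frame'][10:260,100:350],(400,400))
cv2.imwrite('pics/z.png',np.hstack([cv2.resize(s['frame'][165:265,110:210],(400,400)),b])[:,:,::-1])
for p in((.038,),( -.038,)):pass
E
```

```text
clock: 18.73
position: [0.4655, -0.256, 0.1356]
ee_rot: [-0.0, 0.999, 0.051, -0.0]
contact_force: [0.7, 0.3, -0.5]
width: 0.036
gripper_force: 0.0
```

View pics/z.png

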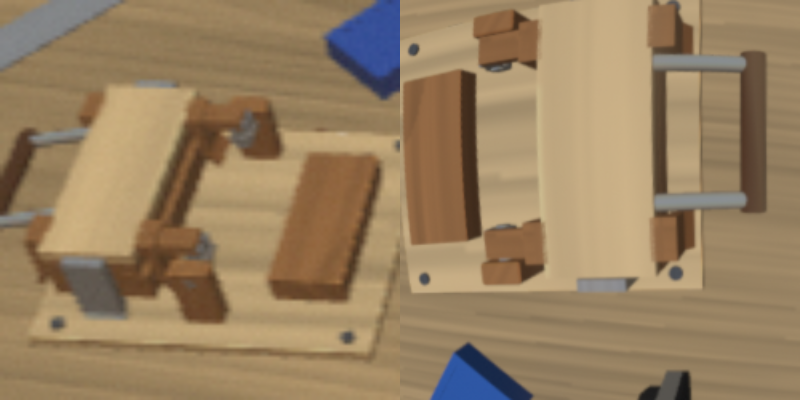

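The capped pair lies turned over and level on the jig's other side. The catch shows at (95,285), the handle is free at (752,130), and the gripper touches nothing.

```bash
python3 -c "
from rig import manip
print(manip.sign_off())"
```

```text
the job is handed in; nothing more can be done
None
```

I capped the loaded tray with the 130 x 58 mm tray, latched it, swung the pair over onto the jig's other side, let go and handed in at about 19 s; the discs are shut inside, so I couldn't see them after the turn.

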